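Load the counting chamber and hold its shutter lever open

TASK

Set the capped pot down upright in the open sample drawer of the lead counting chamber, without dropping it, and slide the drawer fully shut. Then swing the spring-return shutter lever on top of the chamber all the way round to its stop and finish while still holding it there with the fingers, because it springs back when let go and the sample is counted only while it is held. Leave the two open pots, the loose cap and the beaker where they stand.

Things in the scene. Friction and masses are not known exactly. Their poses are not given: they have to be found in the camera images.
- counter: The counting chamber: a fixed grey lead box, 160 (x) x 200 (y) x 90 mm high; it does not move. Origin: centre of its underside, on the bench. Its -x side is the open front with the sample drawer, roughly towards the robot; z is up. It turns with its yaw on the bench.
- drawer (a joint): Sample drawer travel in m: 0 = fully shut, growing as it slides out along the chamber's -x (to 0.11). It starts open 0.085 to 0.10. It slides with about 1 N friction and has no latch.
- drawer_face (a point): Centre of the outer face of the drawer's plain front panel, 45 mm above the bench; moves with the drawer. The panel is 196 wide, 80 high (6 to 86 mm above the bench) and 10 thick; when shut, its outer face is 92 mm in front (-x) of the chamber's origin. No handle stands out: push the face.
- drawer_spot (a point): Point on the drawer's floor (12 mm above the bench), 45 mm behind the panel's outer face, on the drawer's middle line; moves with the drawer, same axes as the chamber. A good place to stand the pot: with the drawer open this spot is clear of the chamber's front (the box front is 80 mm in front (-x) of the chamber's origin). The tray is 146 mm wide inside with side walls 20 mm high above its floor; the opening into the box is 66 mm high above the tray floor.
- lever_turn (a joint): Angle of the shutter lever in rad: 0 = at rest, 1.2 = at its stop (fully wound). It turns counter-clockwise seen from above. A spring pulls it back to 0: about 0.25 N m at rest and 0.55 N m at the stop, that is about 3 to 7 N at the post.
- lever: The shutter lever: a flat level aluminium arm (18 wide, 10 thick, 102 to 112 mm above the bench) with an upright round steel post, 16 mm in diameter, 80 mm from the pivot, standing from 112 to 168 mm above the bench. Origin on the pivot axis, 92 mm above the bench; its x axis points along the arm to the post. At rest the arm points 1.92 rad (110 degrees) counter-clockwise from the chamber's x axis; at the stop 3.12 rad, straight to the drawer side.
- lever_post (a point): Middle of the upright post's grip, on its axis, 140 mm above the bench; moves with the lever.
- lever_pivot (a point): Point on the lever's vertical pivot axis, at the height of lever_post (140 mm above the bench). Fixed to the chamber.
- pot: The capped pot, grey, the only one closed by a cap with a small round stub in the middle of the top. Origin at the centre of its underside, z up its axis.
- pot_mid (a point): Middle of the capped pot, half-way up (31 mm above its underside). The pot is a plain cylinder 42 mm in diameter and 56 mm high, with the stub, 20 mm wide and 6 mm high, on top; 0.3 to 0.6 kg.
- open_pot1: Open empty pot, grey, 42 mm in diameter, 44 mm high; origin at the centre of its underside. Leave alone.
- open_pot2: Another open empty pot of the same size; origin at the centre of its underside. Leave alone.
- loose_cap: Loose flat cap, grey disc, 42 mm in diameter, 18 mm high; origin at the centre of its underside. Leave alone.
- beaker: Glass beaker, 70 mm across the rim, 100 mm high; origin at the centre of its underside. Leave alone.

How it is judged:
By the outcome, as a careful person would: the job done as asked, in the order asked, and still so for the second after the job is handed in, while the arm keeps its last pose, push and grip.
It also fails if it takes over 67 s, if anything falls off the work surface, if the arm or the gripper's body presses on something with over 40 N, if the wrist force passes 120 N, or if a joint passes its speed limit or range.

ROBOT

A 7-joint arm with a two-finger parallel gripper is mounted at the origin on the work surface. World frame = base frame: x ahead of the robot, y to its left, z up, the work surface at z = 0. Lengths are in mm, angles in rad, forces in N, time in s.
With the tool pointing down it reaches from about 400 to 850 mm from the base axis. Payload 10.4 kg.
Tool frame: the origin (TCP) lies on the centre line of the jaws, within the pads' length; the fingertips stand 8 mm ahead of it and the grasp point (between the pads) lies 11 mm behind it (tcp_to_tips is the distance from the TCP to the fingertips, in mm); z points along the fingers, x is the direction in which the jaws open and shut, and the axes are right-handed (so a half turn about z gives the same grasp; the last joint's range is limited). The gripper opens to 85 mm and grips with 20 to 120 N. Pads are 22 mm wide; open, the fingers measure 114 mm over their backs; the gripper's body (76 mm by 85 mm) begins 54 mm behind the grasp point. The pads swing forward as they close: fully open they stand 13 mm farther back than shut.
Start: joints at [-1.275, 0.332, -0.065, 1.46, 0.022, 1.35, -0.088], TCP at [195.879, 593.533, 239.338] pointing down, gripper open.
Joint ranges: [-2.6, 2.6], [-0.5, 2.12], [-1.47, 1.34], [0.16, 2.42], [-1.27, 4.41], [0.06, 2.06], [-2.6, 2.6]. Speed limits (rad/s): [2.22, 2.22, 2.79, 2.79, 3.14, 3.14, 3.14].

INTERFACE

Orientations are given as a unit quaternion [x, y, z, w].
In Python, from station import * gives the robot as it stands. The module is installed in compiled form; this text tells all that it offers.
- The arm moves only by the tool apply_moves, never from a script. Its argument "steps" is a list of rows, each an object with "dr": the turn, a rotation vector about the world's x, y, z in rad, a list of three; "offset": the shift along the world's x, y, z in mm, a list of three; "hand": the opening in per cent of the stroke, from 0 (shut) to 100 (fully open). A call has 1 to 20 rows; each row shifts and turns the commanded pose from where the row before left it; what a row does not reach is not made up. A row lasts 1/8 s, in which the tool goes at most 62.5 mm and 10.7 degrees, less where a joint would pass 70% of its speed; a pose out of reach is approached as far as the arm can. A call with a gripper value outside its range is refused whole. The fingers move at their own pace and stop on an object; "squeeze" is the grip in N (left out, the last holds). Time passes only in rows, so rows that do not move let the fingers close. It gives the time, the measured TCP pose, the force and the opening at its end, in the units of the state.
- observe(): the state, without advancing time (a new reading comes with each control period).
- get_image(name): name is "scene" or "top" or "wrist"; returns the picture (384x512x3 uint8, red, green, blue); there is no depth.
- camera_model(name): a dict with "K" (3x3 intrinsics, pixels), "eye" and "attitude" of the camera in the world; the wrist camera has in their place "tool_from_camera" (4x4, takes a point from camera to tool coordinates, whose origin is the TCP and whose axes are the tool frame's). Camera axes: x right, y up, looking along -z (the intrinsics and any distortion apply to the point x, -y, -z); pixel columns grow to the right and rows downward; lengths in mm; the calibration is good to about 2 mm. A picture is of the moment at which its call begins: read the wrist's pose just before it. camera_model takes no time and is no camera call.
- hand_in(): hands the job in, once; it reports no verdict.
The state is a dict: "clock": time; "joint_pos": joint angles; "qvel": joint speeds; "effort": joint torques, N m; "tool_pos": TCP position; "tool_rot": TCP orientation; "wrist_force": force on the tool from outside, world axes, zero at the start; "moment": the same for the moment, N m; "width": finger opening in mm.
Only numpy, scipy, OpenCV 4.12 (cv2) and the standard library are available. Lean on these libraries where they do the work, as an engineer would, in place of code of your own. Each camera call takes 0.05 s, during which the arm holds its last target. There are 200 camera calls.

## Working session

There is one attempt and no reset: what is moved stays moved. The work goes in short steps, Python scripts to look and compute and a tool call to move; the robot and the scene stay as the last step left them, time stands still between calls to the robot, and variables do not carry over. Pictures are saved under pics/ and viewed, about 8 in all and at most 12, crops included, and the job is handed in when it is done.

Besides the shell and the picture viewer there is one more tool, called after "Emit:" as a command line: name --argument value ..., lists and objects as JSON in quotes. apply_moves: Moves the arm, as the interface text tells. Its arguments: {"type":"object","properties":{"steps":{"type":"array"},"squeeze":{"type":"number"}},"required":["steps"]}

```bash
mkdir -p pics
python3 - <<'E'
from station import *
import cv2,numpy as np
s=observe();print(s)
for n in("scene","top","wrist"):
    im=get_image(n);cv2.imwrite(f"pics/{n}0.png",im[:,:,::-1]);print(n,camera_model(n))
E
```

```text
{'clock': 0.0, 'joint_pos': array([-1.27457725,  0.33287687, -0.06470514,  1.46093892,  0.02158241,
        1.34991885, -0.08851851]), 'qvel': array([-0.00051113,  0.0005204 ,  0.00046698,  0.00015494,  0.00020971,
       -0.00050261,  0.00067889]), 'effort': array([-7.85603752e-04, -6.25442362e+01,  4.88328526e-02, -3.91614461e+01,
        1.62256428e-02,  9.53648589e-03, -7.26039644e-06]), 'tool_pos': array([195.78403814, 593.15307187, 238.51396453]), 'tool_rot': array([ 8.10383065e-01,  5.85899960e-01, -5.71691848e-04,  4.43632865e-04]), 'wrist_force': array([ 0.26456501,  0.67177393, -0.65559206]), 'moment': array([-0.03600365,  0.01923802,  0.0362747 ]), 'width': 85.2493781340722}
scene {'K': array([[454.76347417,   0.        , 253.2225137 ],
       [  0.        , 454.76347417, 191.58024546],
       [  0.        ,   0.        ,   1.        ]]), 'eye': array([1180.26986986, -123.97174449,  884.44731501]), 'attitude': array([0.25454324, 0.20468033, 0.61225154, 0.72004288])}
top {'K': array([[404.16499908,   0.        , 258.31651049],
       [  0.        , 404.16499908, 192.41275279],
       [  0.        ,   0.        ,   1.        ]]), 'eye': array([ 421.59344178,  -35.17654998, 1234.36672722]), 'attitude': array([-0.04690839,  0.04653288,  0.70681519, -0.70430575])}
wrist {'K': array([[271.10031209,   0.        , 254.59093498],
       [  0.        , 271.10031209, 193.59707424],
       [  0.        ,   0.        ,   1.        ]]), 'tool_from_camera': array([[ 9.99999054e-01,  1.34172966e-03,  3.01340127e-04,
        -8.34865383e-02],
       [ 1.37258867e-03, -9.60500423e-01, -2.78275140e-01,
        -6.95880963e+01],
       [-8.39326903e-05,  2.78275291e-01, -9.60501356e-01,
        -1.34526359e+02],
       [ 0.00000000e+00,  0.00000000e+00,  0.00000000e+00,
         1.00000000e+00]])}
```

View pics/scene0.png

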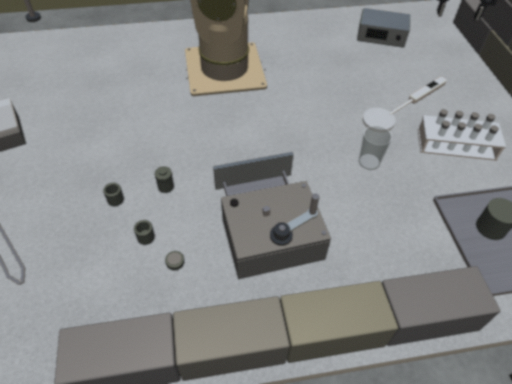

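View pics/top0.png

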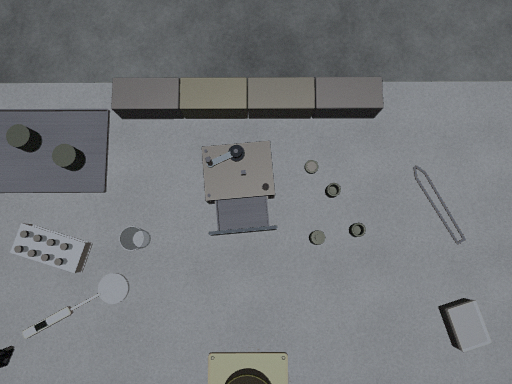

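The scene view shows the chamber with its open drawer at about (265,215). The capped pot candidate is at (164,180), the open pots at (114,195) and (145,232), and the cap at (175,260). In the top view the chamber is at (238,170), the drawer panel at (243,230), the lever pivot at (237,153) and the post at (209,160). The pots are at (317,237), (358,230) and (333,190). I'll zoom in on both.

```bash
cat > h.py <<'E'
import numpy as np,cv2
from scipy.spatial.transform import Rotation as R
from station import *
def ray(n,u,v):
    c=camera_model(n);K=c["K"]
    if n=="wrist":
        s=observe();T=np.eye(4);T[:3,:3]=R.from_quat(s["tool_rot"]).as_matrix();T[:3,3]=s["tool_pos"]
        M=T@c["tool_from_camera"];A=M[:3,:3];e=M[:3,3]
    else: A=R.from_quat(c["attitude"]).as_matrix();e=c["eye"]
    return e,A@np.array([(u-K[0,2])/K[0,0],-(v-K[1,2])/K[1,1],-1])
def onz(n,u,v,z):
    e,d=ray(n,u,v);return e+d*(z-e[2])/d[2]
def pix(n,p):
    c=camera_model(n);K=c["K"];q=R.from_quat(c["attitude"]).as_matrix().T@(np.array(p)-c["eye"])
    return K[0,2]+K[0,0]*q[0]/-q[2],K[1,2]-K[1,1]*q[1]/-q[2]
def two(a,b):
    e,d=ray(*a);f,g=ray(*b);t=np.linalg.lstsq(np.c_[d,-g],f-e,rcond=None)[0]
    p,q=e+d*t[0],f+g*t[1];return (p+q)/2,np.linalg.norm(p-q)
E
python3 - <<'E'
import cv2,numpy as np
a=cv2.imread("pics/top0.png")[135:255,190:380];cv2.imwrite("pics/topc.png",cv2.resize(a,None,fx=4,fy=4,interpolation=2))
a=cv2.imread("pics/scene0.png")[140:285,90:340];a=np.clip(a*1.4,0,255).astype(np.uint8);cv2.imwrite("pics/scc.png",cv2.resize(a,None,fx=3.2,fy=3.2,interpolation=2))
E
```

```text
(no output)
```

View pics/topc.png

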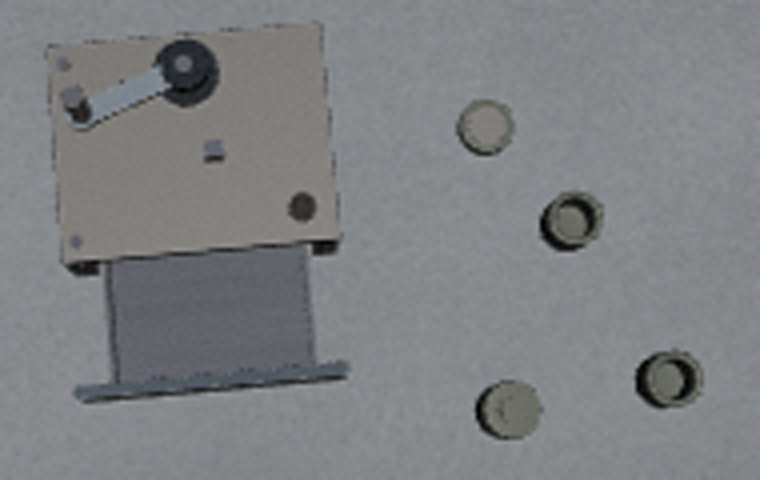

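View pics/scc.png

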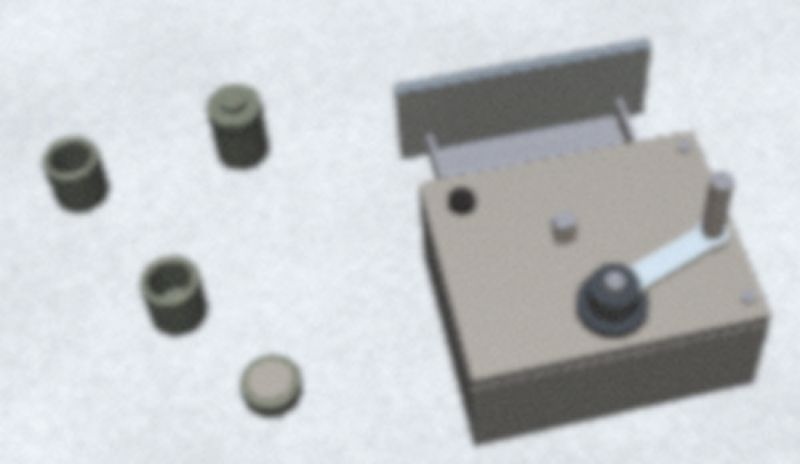

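The crops confirm the pots. The capped pot with its stub is at (512,408) in the top crop and (236,99) in the scene crop. The box corners, the panel edge, the post top and the pivot are all clear too.

Run:
```python
from h import *
np.set_printoptions(precision=1,suppress=True)
t=lambda u,v:((u+.5)/4-.5+190,(v+.5)/4-.5+135)
s=lambda u,v:((u+.5)/3.2-.5+90,(v+.5)/3.2-.5+140)
C=np.array([onz("top",*t(*c),90) for c in[(48,45),(322,24),(340,240),(65,262)]])[:,:2]
print("corners T",C,C.mean(0),[np.linalg.norm(C[i]-C[i-1]) for i in range(4)])
x=(C[0]+C[1]-C[2]-C[3]);y=C[0]+C[3]-C[1]-C[2]
print("yaw",np.arctan2(x[1],x[0]),np.arctan2(-y[0],y[1]))
S=np.array([onz("scene",*s(*c),90) for c in[(768,316),(475,380),(423,186),(692,132)]])[:,:2];print("corners S",S,S.mean(0))
x=(S[0]+S[1]-S[2]-S[3]);y=S[0]+S[3]-S[1]-S[2]
print("yaw",np.arctan2(x[1],x[0]),np.arctan2(-y[0],y[1]))
for n,a,b,z in[("post",(71,97),(721,181),168),("stub",(513,407),(236,99),62),("panL",(80,401),(650,41),86),("panR",(348,377),(396,86),86)]:
    print(n,onz("top",*t(*a),z),onz("scene",*s(*b),z),two(("top",*t(*a)),("scene",*s(*b))))
print("piv",two(("top",*t(185,65)),("scene",*s(612,281))))
print(onz("top",*t(485,127),18),onz("top",*t(571,220),44),onz("top",*t(668,380),44))
```

```text
corners T [[710.6 129.2]
 [725.5 -69.7]
 [567.3 -81.4]
 [552.2 114.7]] [638.9  23.2] [np.float64(159.08413413162748), np.float64(199.39314434385847), np.float64(158.65573733924867), np.float64(196.6103658429215)]
yaw 0.08244387631319199 0.07579457164543939
corners S [[713.  128.4]
 [729.8 -64.8]
 [574.3 -77.8]
 [555.8 116.3]] [643.2  25.5]
yaw 0.08010400282974516 0.09103012893648914
post [655.  101.9 168. ] [658.4 101.3 168. ] (array([655.8, 102.4, 164.4]), np.float64(0.0021635393512248655))
stub [ 449.  -206.2   62. ] [ 451. -203.   62.] (array([ 449.1, -204.8,   60.2]), np.float64(3.1831229844106255))
panL [453.7 103.2  86. ] [461.7 107.3  86. ] (array([454.5, 106.9,  78.1]), np.float64(5.405805634240257))
panR [470.  -86.3  86. ] [477.4 -85.6  86. ] (array([470.4, -85.9,  78.2]), np.float64(1.4815513778934433))
piv (array([688.8,  28.5, 118. ]), np.float64(0.7777981298276496))
[ 663.2 -196.    18. ] [ 587.5 -255.1   44. ] [ 468.7 -322.9   44. ]
```

Chamber centre is about (641,24.5) with yaw 0.081. The pivot is (689,28), the drawer face is about x=463, and the pot is about (450,-204.5). I'll move above the pot.

Emit:
apply_moves --steps '[{"dr": [0,0,0.04],"offset": [30,-39,0],"hand": 100},{"dr": [0,0,0.04],"offset": [30,-39,0],"hand": 100},{"dr": [0,0,0.04],"offset": [30,-39,0],"hand": 100},{"dr": [0,0,0.04],"offset": [30,-39,0],"hand": 100},{"dr": [0,0,0.04],"offset": [30,-39,0],"hand": 100},{"dr": [0,0,0.04],"offset": [30,-39,0],"hand": 100},{"dr": [0,0,0.04],"offset": [30,-39,0],"hand": 100},{"dr": [0,0,0.04],"offset": [30,-39,0],"hand": 100},{"dr": [0,0,0.04],"offset": [30,-39,0],"hand": 100},{"dr": [0,0,0.04],"offset": [30,-39,0],"hand": 100},{"dr": [0,0,0],"offset": [-5,-41,0],"hand": 100},{"dr": [0,0,0],"offset": [-5,-41,0],"hand": 100},{"dr": [0,0,0],"offset": [-5,-41,0],"hand": 100},{"dr": [0,0,0],"offset": [-5,-41,0],"hand": 100},{"dr": [0,0,0],"offset": [-5,-41,0],"hand": 100},{"dr": [0,0,0],"offset": [-5,-41,0],"hand": 100},{"dr": [0,0,0],"offset": [-5,-41,0],"hand": 100},{"dr": [0,0,0],"offset": [-5,-41,0],"hand": 100},{"dr": [0,0,0],"offset": [-5,-41,0],"hand": 100},{"dr": [0,0,0],"offset": [-5,-41,0],"hand": 100}]'

```text
clock: 2.65
tool_pos: [445.5, -207.7, 239.3]
tool_rot: [0.678, 0.735, 0.0, -0.0]
wrist_force: [0.1, 0.2, 0.7]
width: 85.5
```

Emit:
apply_moves --steps '[{"dr": [0,0,0],"offset": [0,0,0],"hand": 100},{"dr": [0,0,0],"offset": [0,0,0],"hand": 100}]'

```text
clock: 2.9
tool_pos: [446.0, -205.7, 239.1]
tool_rot: [0.678, 0.735, 0.0, -0.0]
wrist_force: [-0.3, 1.2, -1.3]
width: 85.3
```

Run:
```python
from h import *
s=observe();print(s["tool_pos"],R.from_quat(s["tool_rot"]).as_matrix().round(3),s["joint_pos"].round(2))
im=get_image("wrist");cv2.imwrite("pics/w1.png",im[:,:,::-1])
```

```text
[ 445.96075669 -205.72880246  239.1193688 ] [[-0.082  0.997 -0.   ]
 [ 0.997  0.082  0.   ]
 [ 0.    -0.    -1.   ]] [-0.29  0.01  0.65  1.83 -0.01  1.3   2.01]
```

View pics/w1.png

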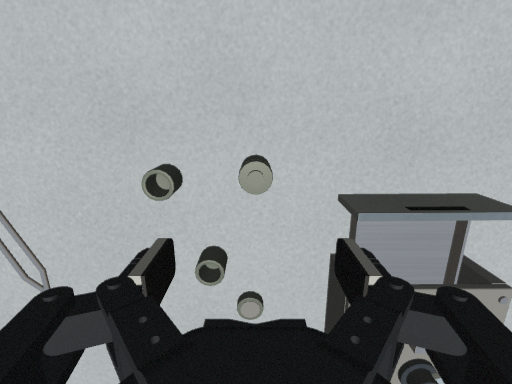

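The wrist view shows the capped pot at (256,176), with its stub ring visible, and the drawer panel's top strip at rows 210-218. I'll refine both positions.

Run:
```python
from h import *
np.set_printoptions(precision=1,suppress=True)
print("stub",onz("wrist",255.7,175.5,62),"rim",onz("wrist",256,178.5,56))
for u,v in[(352,210),(352,218),(511,210),(511,218)]:print(u,v,onz("wrist",u,v,86))
im=cv2.imread("pics/w1.png",0).astype(int);print(im[188:224,400],im[188:224,470])
```

```text
stub [ 444.4 -204.6   62. ] rim [ 449.4 -203.8   56. ]
352 210 [469.9 -94.   86. ]
352 218 [479.4 -92.2  86. ]
511 210 [455.4  84.3  86. ]
511 218 [464.8  87.6  86. ]
[182 183 182 178 174 131  72  62  61  61  62  60  59  58  59  60  60  60
  62  60  62  59  61  61  58 122 121 121 122 120 121 120 125 136 139 140] [181 181 179 180 182 113  68  63  62  63  64  64  62  61  63  62  62  62
  60  65  64  43  54  59  87 117 121 122 119 121 121 120 128 137 146 149]
```

Emit:
apply_moves --steps '[{"dr": [0,0,0],"offset": [3,1,-30],"hand": 100},{"dr": [0,0,0],"offset": [0,0,-40],"hand": 100},{"dr": [0,0,0],"offset": [0,0,-40],"hand": 100},{"dr": [0,0,0],"offset": [0,0,-35],"hand": 100},{"dr": [0,0,0],"offset": [0,0,-30],"hand": 100},{"dr": [0,0,0],"offset": [0,0,-25],"hand": 100},{"dr": [0,0,0],"offset": [0,0,-13],"hand": 100},{"dr": [0,0,0],"offset": [0,0,0],"hand": 100},{"dr": [0,0,0],"offset": [0,0,0],"hand": 60},{"dr": [0,0,0],"offset": [0,0,0],"hand": 55},{"dr": [0,0,0],"offset": [0,0,0],"hand": 52},{"dr": [0,0,0],"offset": [0,0,0],"hand": 45},{"dr": [0,0,0],"offset": [0,0,0],"hand": 30},{"dr": [0,0,0],"offset": [0,0,0],"hand": 0},{"dr": [0,0,0],"offset": [0,0,0],"hand": 0},{"dr": [0,0,0],"offset": [0,0,0],"hand": 0}]' --squeeze 50

```text
clock: 4.95
tool_pos: [449.2, -205.3, 27.0]
tool_rot: [0.678, 0.735, 0.0, 0.0]
wrist_force: [-2.5, 1.9, 6.9]
width: 40.9
```

Grip is at 40.9 mm. I'll lift and carry over the drawer.

Emit:
apply_moves --steps '[{"dr": [0,0,0],"offset": [0,0,5],"hand": 0},{"dr": [0,0,0],"offset": [0,0,15],"hand": 0},{"dr": [0,0,0],"offset": [0,0,25],"hand": 0},{"dr": [0,0,0],"offset": [0,0,30],"hand": 0},{"dr": [0,0,0],"offset": [0,0,30],"hand": 0},{"dr": [0,0,0],"offset": [0,0,25],"hand": 0},{"dr": [0,0,0],"offset": [3,10,10],"hand": 0},{"dr": [0,0,0],"offset": [6,22,0],"hand": 0},{"dr": [0,0,0],"offset": [8,29,0],"hand": 0},{"dr": [0,0,0],"offset": [8,29,0],"hand": 0},{"dr": [0,0,0],"offset": [8,29,0],"hand": 0},{"dr": [0,0,0],"offset": [8,29,0],"hand": 0},{"dr": [0,0,0],"offset": [8,29,0],"hand": 0},{"dr": [0,0,0],"offset": [6,22,0],"hand": 0},{"dr": [0,0,0],"offset": [4,15,0],"hand": 0},{"dr": [0,0,0],"offset": [1,5,0],"hand": 0},{"dr": [0,0,0],"offset": [0,0,0],"hand": 0},{"dr": [0,0,0],"offset": [0,0,0],"hand": 0}]'

```text
clock: 7.2
tool_pos: [508.7, 12.5, 166.3]
tool_rot: [0.678, 0.735, -0.0, 0.0]
wrist_force: [-0.4, -0.8, -5.5]
width: 41.2
```

Run:
```python
from h import *
s=observe();print(s["tool_pos"],s["width"],s["wrist_force"],s["joint_pos"].round(2))
a=get_image("wrist")[:,:,::-1];b=get_image("scene")[130:290,90:350,::-1]
cv2.imwrite("pics/c2.png",np.hstack([cv2.resize(a,(400,300)),cv2.resize(b,(400,300))]))
cv2.imwrite("pics/w2.png",a)
```

```text
[508.70660366  12.50974144 166.34080292] 41.21848527722823 [-0.35947925 -0.75657281 -5.540633  ] [-0.55  0.13  0.48  1.88 -0.07  1.14  1.6 ]
```

View pics/c2.png

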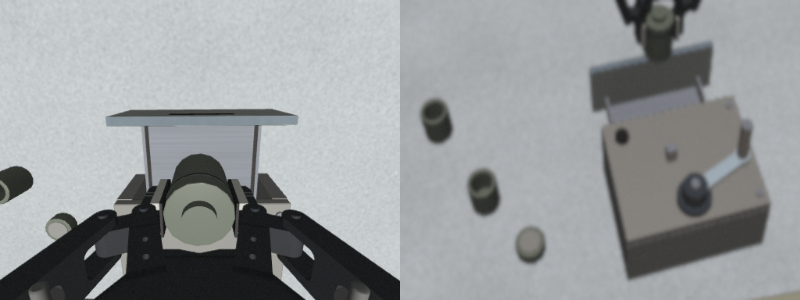

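The left wrist crop shows the pot held upright at (200,200), with the panel's top strip at rows 117-125. The right scene crop shows the pot in the jaws and nothing else disturbed. I'll check where the panel is relative to the tool.

Run:
```python
from h import *
np.set_printoptions(precision=1,suppress=True)
im=cv2.imread("pics/w2.png",0).astype(int)
for u in(170,330):
    g=np.diff(im[130:170,u]);print(u,im[130:170,u])
r=im[155];print(r[125:145],r[370:390])
for p in[(170,148.5),(330,148.5),(170,160),(330,160),(136,155),(380,155)]:print(p,onz("wrist",*p,86))
```

```text
170 [203 202 200 200 201 201 202 202 203 203 156  86  76  75  74  74  76  76
  75 129 143 142 142 143 142 143 141 144 144 143 142 156 195 199 198 198
 198 199 197 196]
330 [201 203 202 202 204 205 205 204 202 157  88  75  76  75  77  75  76  65
 138 140 141 140 140 140 139 141 141 142 141 141  70  89  94  93  91 114
 116 116 133 135]
[204 204 205 207 207 205 200 198 198 198 177 150 147 146 144 143 142 142
 139 141] [145 146 143 145 142 144 145 143 145 143 144 186 199 198 198 201 203 206
 205 207]
(170, 148.5) [469.8 -57.7  86. ]
(330, 148.5) [459.9  67.9  86. ]
(170, 160) [478.9 -57.8  86. ]
(330, 160) [468.9  69.3  86. ]
(136, 155) [477.1 -84.6  86. ]
(380, 155) [461.9 108.2  86. ]
```

Emit:
apply_moves --steps '[{"dr": [0,0,0],"offset": [1,2,-10],"hand": 0},{"dr": [0,0,0],"offset": [0,0,-20],"hand": 0},{"dr": [0,0,0],"offset": [0,0,-25],"hand": 0},{"dr": [0,0,0],"offset": [0,0,-25],"hand": 0},{"dr": [0,0,0],"offset": [0,0,-18],"hand": 0},{"dr": [0,0,0],"offset": [0,0,-12],"hand": 0},{"dr": [0,0,0],"offset": [0,0,-7],"hand": 0},{"dr": [0,0,0],"offset": [0,0,-4],"hand": 0},{"dr": [0,0,0],"offset": [0,0,-2],"hand": 0},{"dr": [0,0,0],"offset": [0,0,0],"hand": 0},{"dr": [0,0,0],"offset": [0,0,0],"hand": 0}]'

```text
clock: 8.68
tool_pos: [510.1, 15.6, 43.7]
tool_rot: [0.678, 0.735, 0.0, 0.0]
wrist_force: [0.5, 0.0, -4.9]
width: 41.1
```

Emit:
apply_moves --steps '[{"dr": [0,0,0],"offset": [0,0,-2],"hand": 0},{"dr": [0,0,0],"offset": [0,0,-1],"hand": 0},{"dr": [0,0,0],"offset": [0,0,-1],"hand": 0},{"dr": [0,0,0],"offset": [0,0,0],"hand": 0},{"dr": [0,0,0],"offset": [0,0,0],"hand": 0}]'

```text
clock: 9.3
tool_pos: [509.9, 15.5, 39.3]
tool_rot: [0.678, 0.735, 0.0, -0.0]
wrist_force: [-0.6, -0.4, -6.2]
width: 40.8
```

Emit:
apply_moves --steps '[{"dr": [0,0,0],"offset": [0,0,-0.5],"hand": 0},{"dr": [0,0,0],"offset": [0,0,-0.5],"hand": 0},{"dr": [0,0,0],"offset": [0,0,0],"hand": 0},{"dr": [0,0,0],"offset": [0,0,0],"hand": 0}]'

```text
clock: 9.8
tool_pos: [510.7, 15.6, 39.0]
tool_rot: [0.678, 0.735, 0.001, 0.0]
wrist_force: [-0.7, -0.3, 6.6]
width: 41.0
```

Contact is made, so I'll release gently, rise straight up and look.

Emit:
apply_moves --steps '[{"dr": [0,0,0],"offset": [0,0,0.4],"hand": 0},{"dr": [0,0,0],"offset": [0,0,0],"hand": 52},{"dr": [0,0,0],"offset": [0,0,0],"hand": 55},{"dr": [0,0,0],"offset": [0,0,0],"hand": 65},{"dr": [0,0,0],"offset": [0,0,0],"hand": 80},{"dr": [0,0,0],"offset": [0,0,0],"hand": 85},{"dr": [0,0,0],"offset": [0,0,0],"hand": 85},{"dr": [0,0,0],"offset": [0,0,10],"hand": 85},{"dr": [0,0,0],"offset": [0,0,20],"hand": 85},{"dr": [0,0,0],"offset": [0,0,30],"hand": 85},{"dr": [0,0,0],"offset": [0,0,35],"hand": 85},{"dr": [0,0,0],"offset": [0,0,35],"hand": 85},{"dr": [0,0,0],"offset": [0,0,0],"hand": 85},{"dr": [0,0,0],"offset": [0,0,0],"hand": 85}]'

```text
clock: 11.55
tool_pos: [509.7, 15.5, 168.7]
tool_rot: [0.678, 0.735, 0.0, -0.0]
wrist_force: [0.1, -0.5, -0.9]
width: 72.7
```

Run:
```python
from h import *
s=observe();print(s["tool_pos"],s["width"],s["wrist_force"],s["joint_pos"].round(2))
a=get_image("wrist")[:,:,::-1];cv2.imwrite("pics/w3.png",a)
```

```text
[509.67080171  15.53060679 168.69921512] 72.73137917960695 [ 0.14733545 -0.53751196 -0.89328688] [-0.56  0.13  0.48  1.88 -0.07  1.15  1.59]
```

View pics/w3.png

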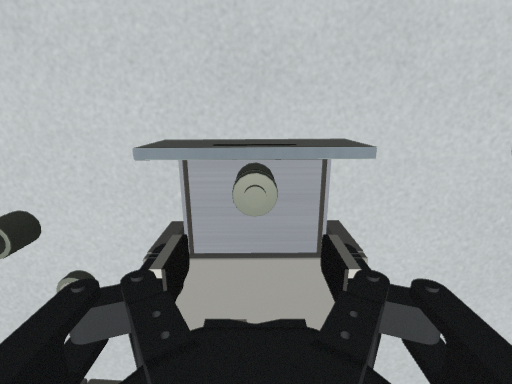

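The pot stands upright in the tray at (255,193), clear of the panel and the box. Next I'll go outside the panel with the fingers shut.

Emit:
apply_moves --steps '[{"dr": [0,0,0],"offset": [-20,-2,0],"hand": 0},{"dr": [0,0,0],"offset": [-30,-2,0],"hand": 0},{"dr": [0,0,0],"offset": [-25,-2,0],"hand": 0},{"dr": [0,0,0],"offset": [-10,-2,0],"hand": 0},{"dr": [0,0,0],"offset": [0,0,-25],"hand": 0},{"dr": [0,0,0],"offset": [0,0,-30],"hand": 0},{"dr": [0,0,0],"offset": [0,0,-30],"hand": 0},{"dr": [0,0,0],"offset": [0,0,-20],"hand": 0},{"dr": [0,0,0],"offset": [0,0,-3],"hand": 0},{"dr": [0,0,0],"offset": [0,0,0],"hand": 0},{"dr": [0,0,0],"offset": [0,0,0],"hand": 0}]'

```text
clock: 12.98
tool_pos: [425.6, 7.6, 61.5]
tool_rot: [0.678, 0.735, 0.001, 0.0]
wrist_force: [-0.1, -0.2, 0.2]
width: 0.1
```

Emit:
apply_moves --steps '[{"dr": [0,0,0],"offset": [5,0.4,0],"hand": 0},{"dr": [0,0,0],"offset": [5,0.4,0],"hand": 0},{"dr": [0,0,0],"offset": [5,0.4,0],"hand": 0},{"dr": [0,0,0],"offset": [4,0.3,0],"hand": 0},{"dr": [0,0,0],"offset": [3,0.2,0],"hand": 0},{"dr": [0,0,0],"offset": [3,0.2,0],"hand": 0},{"dr": [0,0,0],"offset": [3,0.2,0],"hand": 0},{"dr": [0,0,0],"offset": [3,0.2,0],"hand": 0},{"dr": [0,0,0],"offset": [3,0.2,0],"hand": 0},{"dr": [0,0,0],"offset": [3,0.2,0],"hand": 0},{"dr": [0,0,0],"offset": [3,0.2,0],"hand": 0},{"dr": [0,0,0],"offset": [4,0.3,0],"hand": 0},{"dr": [0,0,0],"offset": [5,0.4,0],"hand": 0},{"dr": [0,0,0],"offset": [5,0.4,0],"hand": 0},{"dr": [0,0,0],"offset": [5,0.4,0],"hand": 0},{"dr": [0,0,0],"offset": [5,0.4,0],"hand": 0},{"dr": [0,0,0],"offset": [5,0.4,0],"hand": 0},{"dr": [0,0,0],"offset": [5,0.4,0],"hand": 0},{"dr": [0,0,0],"offset": [5,0.4,0],"hand": 0},{"dr": [0,0,0],"offset": [5,0.4,0],"hand": 0}]'

```text
clock: 15.48
tool_pos: [509.2, 14.0, 60.7]
tool_rot: [0.678, 0.735, 0.0, -0.0]
wrist_force: [-1.8, 1.0, -0.3]
width: -0.0
```

Emit:
apply_moves --steps '[{"dr": [0,0,0],"offset": [5,0.4,0],"hand": 0},{"dr": [0,0,0],"offset": [5,0.4,0],"hand": 0},{"dr": [0,0,0],"offset": [4,0.3,0],"hand": 0},{"dr": [0,0,0],"offset": [3,0.2,0],"hand": 0},{"dr": [0,0,0],"offset": [3,0.2,0],"hand": 0},{"dr": [0,0,0],"offset": [0,0,0],"hand": 0}]'

```text
clock: 16.23
tool_pos: [529.3, 15.3, 60.8]
tool_rot: [0.678, 0.735, 0.0, 0.0]
wrist_force: [-0.6, 0.0, 0.1]
width: 0.3
```

Emit:
apply_moves --steps '[{"dr": [0,0,0],"offset": [2,0.2,0],"hand": 0},{"dr": [0,0,0],"offset": [2,0.2,0],"hand": 0},{"dr": [0,0,0],"offset": [2,0.1,0],"hand": 0},{"dr": [0,0,0],"offset": [0,0,0],"hand": 0}]'

```text
clock: 16.73
tool_pos: [535.2, 16.0, 60.8]
tool_rot: [0.678, 0.735, 0.0, 0.0]
wrist_force: [0.1, 0.5, -0.1]
width: -0.1
```

Emit:
apply_moves --steps '[{"dr": [0,0,0],"offset": [1,0.1,0],"hand": 0},{"dr": [0,0,0],"offset": [1,0.1,0],"hand": 0},{"dr": [0,0,0],"offset": [0,0,0],"hand": 0}]'

```text
clock: 17.1
tool_pos: [537.0, 16.2, 60.7]
tool_rot: [0.678, 0.735, 0.0, -0.0]
wrist_force: [-1.3, -0.1, -0.5]
width: -0.1
```

Emit:
apply_moves --steps '[{"dr": [0,0,0],"offset": [1,0.1,0],"hand": 0},{"dr": [0,0,0],"offset": [0.5,0,0],"hand": 0},{"dr": [0,0,0],"offset": [0,0,0],"hand": 0}]'

```text
clock: 17.48
tool_pos: [537.0, 16.2, 60.5]
tool_rot: [0.678, 0.735, -0.001, -0.001]
wrist_force: [-7.0, -0.4, 6.4]
width: 0.0
```

Emit:
apply_moves --steps '[{"dr": [0,0,0],"offset": [1,0.1,0],"hand": 0},{"dr": [0,0,0],"offset": [0.5,0,0],"hand": 0},{"dr": [0,0,0],"offset": [0,0,0],"hand": 0}]'

```text
clock: 17.85
tool_pos: [537.0, 16.2, 60.2]
tool_rot: [0.678, 0.735, -0.002, -0.002]
wrist_force: [-16.2, -0.2, 12.6]
width: -0.1
```

The face stopped moving at TCP x=537 while the force climbed to 16 N, so the drawer is against its stop. I'll back off, rise and go above the post, turning the jaws by −1.22.

Emit:
apply_moves --steps '[{"dr": [0,0,0],"offset": [-5,0,0],"hand": 0},{"dr": [0,0,0],"offset": [-15,-1,0],"hand": 0},{"dr": [0,0,0],"offset": [-15,-1,0],"hand": 0},{"dr": [0,0,0],"offset": [0,0,30],"hand": 20},{"dr": [0,0,0],"offset": [0,0,40],"hand": 40},{"dr": [0,0,0],"offset": [0,0,40],"hand": 60},{"dr": [0,0,-0.1],"offset": [0,0,40],"hand": 80},{"dr": [0,0,-0.1],"offset": [5,3,0],"hand": 80},{"dr": [0,0,-0.1],"offset": [15,9,0],"hand": 80},{"dr": [0,0,-0.1],"offset": [15,9,0],"hand": 80},{"dr": [0,0,-0.1],"offset": [15,9,0],"hand": 80},{"dr": [0,0,-0.1],"offset": [15,9,0],"hand": 80},{"dr": [0,0,-0.1],"offset": [15,9,0],"hand": 80},{"dr": [0,0,-0.1],"offset": [15,9,0],"hand": 80},{"dr": [0,0,-0.1],"offset": [15,9,0],"hand": 80},{"dr": [0,0,-0.1],"offset": [15,9,0],"hand": 80},{"dr": [0,0,-0.1],"offset": [15,9,0],"hand": 80},{"dr": [0,0,-0.12],"offset": [10,5,0],"hand": 80},{"dr": [0,0,0],"offset": [0,0,0],"hand": 80},{"dr": [0,0,0],"offset": [0,0,0],"hand": 80}]'

```text
clock: 20.35
tool_pos: [654.7, 102.9, 210.7]
tool_rot: [0.977, 0.215, 0.0, 0.0]
wrist_force: [-0.3, -0.5, 0.3]
width: 68.3
```

Run:
```python
from h import *
s=observe();print(s["tool_pos"],s["tool_rot"].round(3),s["width"],s["wrist_force"],s["joint_pos"].round(2))
a=get_image("wrist")[:,:,::-1];b=get_image("top")[130:250,170:330,::-1]
cv2.imwrite("pics/w4.png",a);cv2.imwrite("pics/t4.png",get_image("top")[:,:,::-1])
cv2.imwrite("pics/c4.png",np.hstack([cv2.resize(a,(400,300)),cv2.resize(b,(400,300))]))
```

```text
[654.66102899 102.89479531 210.71108965] [0.977 0.215 0.    0.   ] 68.32733645264194 [-0.25342157 -0.45809875  0.29246291] [-0.65  0.48  0.6   1.42 -0.27  1.33  0.4 ]
```

View pics/c4.png

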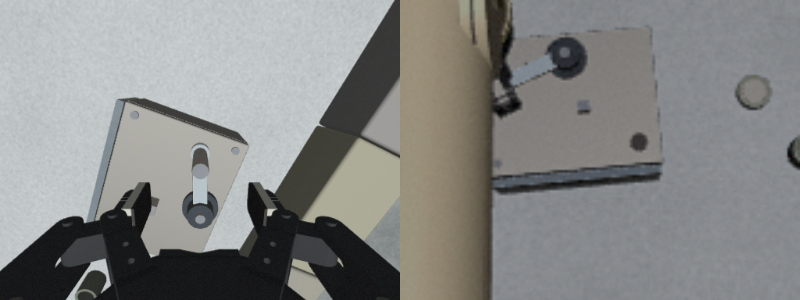

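In the left wrist view the post top is at about (201,171), centred between the open jaws, with the pivot at (201,215). The right top view shows the drawer panel flush against the box. I'll compute the post offset.

Run:
```python
from h import *
np.set_printoptions(precision=1,suppress=True)
a=cv2.imread("pics/w4.png");g=cv2.resize(a[180:300,200:320],None,fx=4,fy=4,interpolation=2);cv2.imwrite("pics/c5.png",g)
for v in(215,220,225):print(v,onz("wrist",257,v,168))
for v in(270,276):print(v,onz("wrist",257,v,125))
```

```text
215 [655.6 106.6 168. ]
220 [657.1 103.2 168. ]
225 [658.7  99.7 168. ]
270 [685.5  43.  125. ]
276 [688.1  37.3 125. ]
```

View pics/c5.png

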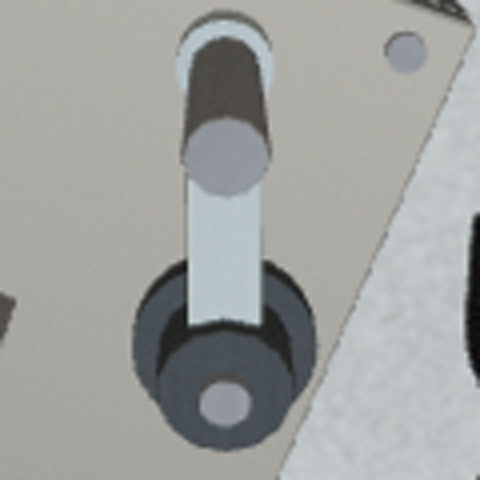

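Emit:
apply_moves --steps '[{"dr": [0,0,0],"offset": [1,0,-20],"hand": 80},{"dr": [0,0,0],"offset": [0,0,-25],"hand": 80},{"dr": [0,0,0],"offset": [0,0,-20],"hand": 80},{"dr": [0,0,0],"offset": [0,0,-10],"hand": 80},{"dr": [0,0,0],"offset": [0,0,-4],"hand": 80},{"dr": [0,0,0],"offset": [0,0,0],"hand": 40},{"dr": [0,0,0],"offset": [0,0,0],"hand": 25},{"dr": [0,0,0],"offset": [0,0,0],"hand": 10},{"dr": [0,0,0],"offset": [0,0,0],"hand": 0},{"dr": [0,0,0],"offset": [0,0,0],"hand": 0},{"dr": [0,0,0],"offset": [0,0,0],"hand": 0}]' --squeeze 60

```text
clock: 21.88
tool_pos: [655.9, 103.3, 132.5]
tool_rot: [0.977, 0.214, 0.0, -0.0]
wrist_force: [-3.7, -0.2, 5.8]
width: 14.6
```

Run:
```python
from h import *
s=observe();print(s["tool_pos"],s["width"],s["wrist_force"],s["joint_pos"].round(2))
a=2.0+np.arange(0,21)*.06;P=80*np.c_[np.cos(a),np.sin(a)];print(np.diff(P,axis=0).round(1).tolist())
```

```text
[655.94651006 103.29169756 132.460616  ] 14.577377729128076 [-3.65347798 -0.24538263  5.84098825] [-0.64  0.54  0.58  1.5  -0.31  1.19  0.42]
[[-4.3, -2.1], [-4.2, -2.4], [-4.0, -2.6], [-3.9, -2.9], [-3.7, -3.1], [-3.5, -3.3], [-3.3, -3.5], [-3.1, -3.7], [-2.8, -3.9], [-2.6, -4.0], [-2.3, -4.2], [-2.1, -4.3], [-1.8, -4.4], [-1.6, -4.5], [-1.3, -4.6], [-1.0, -4.7], [-0.7, -4.7], [-0.4, -4.8], [-0.2, -4.8], [0.1, -4.8]]
```

Emit:
apply_moves --steps '[{"dr": [0,0,0.06],"offset": [-4.3,-2.1,0],"hand": 0},{"dr": [0,0,0.06],"offset": [-4.2,-2.4,0],"hand": 0},{"dr": [0,0,0.06],"offset": [-4.0,-2.6,0],"hand": 0},{"dr": [0,0,0.06],"offset": [-3.9,-2.9,0],"hand": 0},{"dr": [0,0,0.06],"offset": [-3.7,-3.1,0],"hand": 0},{"dr": [0,0,0.06],"offset": [-3.5,-3.3,0],"hand": 0},{"dr": [0,0,0],"offset": [0,0,0],"hand": 0}]'

```text
clock: 22.75
tool_pos: [633.0, 87.2, 132.4]
tool_rot: [0.923, 0.386, 0.001, -0.0]
wrist_force: [2.5, 0.9, 2.8]
width: 14.8
```

Emit:
apply_moves --steps '[{"dr": [0,0,0.06],"offset": [-3.3,-3.5,0],"hand": 0},{"dr": [0,0,0.06],"offset": [-3.1,-3.7,0],"hand": 0},{"dr": [0,0,0.06],"offset": [-2.8,-3.9,0],"hand": 0},{"dr": [0,0,0.06],"offset": [-2.6,-4.0,0],"hand": 0},{"dr": [0,0,0.06],"offset": [-2.3,-4.2,0],"hand": 0},{"dr": [0,0,0.06],"offset": [-2.1,-4.3,0],"hand": 0},{"dr": [0,0,0.06],"offset": [-1.8,-4.4,0],"hand": 0},{"dr": [0,0,0.06],"offset": [-1.6,-4.5,0],"hand": 0},{"dr": [0,0,0.06],"offset": [-1.3,-4.6,0],"hand": 0},{"dr": [0,0,0.06],"offset": [-1.0,-4.7,0],"hand": 0},{"dr": [0,0,0.06],"offset": [-0.7,-4.7,0],"hand": 0},{"dr": [0,0,0.06],"offset": [-0.4,-4.8,0],"hand": 0},{"dr": [0,0,0],"offset": [0,0,0],"hand": 0}]'

```text
clock: 24.38
tool_pos: [610.0, 36.5, 132.4]
tool_rot: [0.728, 0.686, 0.001, 0.0]
wrist_force: [1.0, 3.5, 4.3]
width: 14.5
```

Emit:
apply_moves --steps '[{"dr": [0,0,0.05],"offset": [-0.3,-4,0],"hand": 0},{"dr": [0,0,0.05],"offset": [0,-4,0],"hand": 0},{"dr": [0,0,0.02],"offset": [0,-2,0],"hand": 0},{"dr": [0,0,0],"offset": [0,0,0],"hand": 0}]'

```text
clock: 24.88
tool_pos: [609.9, 27.0, 132.4]
tool_rot: [0.686, 0.728, 0.001, 0.0]
wrist_force: [2.7, 4.3, 5.3]
width: 14.8
```

Emit:
apply_moves --steps '[{"dr": [0,0,0],"offset": [0,-1,0],"hand": 0},{"dr": [0,0,0],"offset": [0,-1,0],"hand": 0},{"dr": [0,0,0],"offset": [0,0,0],"hand": 0}]'

```text
clock: 25.25
tool_pos: [610.0, 25.9, 132.4]
tool_rot: [0.685, 0.728, 0.002, 0.0]
wrist_force: [2.9, 7.1, 4.4]
width: 14.6
```

Emit:
apply_moves --steps '[{"dr": [0,0,0],"offset": [0,-1,0],"hand": 0},{"dr": [0,0,0],"offset": [0,-1,0],"hand": 0},{"dr": [0,0,0],"offset": [0,0,0],"hand": 0}]'

```text
clock: 25.62
tool_pos: [610.0, 25.8, 132.4]
tool_rot: [0.685, 0.729, 0.002, -0.001]
wrist_force: [2.7, 11.7, 5.1]
width: 14.6
```

Emit:
apply_moves --steps '[{"dr": [0,0,0],"offset": [0,-1,0],"hand": 0},{"dr": [0,0,0],"offset": [0,0,0],"hand": 0}]'

```text
clock: 25.88
tool_pos: [610.0, 25.6, 132.4]
tool_rot: [0.684, 0.729, 0.002, -0.001]
wrist_force: [2.7, 14.4, 4.9]
width: 14.8
```

The post stalled at y=25.7 with 14 N, about twice the spring force, so it is at its stop. One last look before handing in.

Run:
```python
from h import *
s=observe();print(s["tool_pos"],s["width"],s["wrist_force"])
a=get_image("scene")[130:290,90:350,::-1];w=get_image("wrist")[:,:,::-1]
cv2.imwrite("pics/c6.png",np.hstack([cv2.resize(w,(400,300)),cv2.resize(a,(400,300))]))
```

```text
[609.99137793  25.62776493 132.3954901 ] 14.838226732924529 [ 2.71443006 14.44386839  4.93670904]
```

View pics/c6.png

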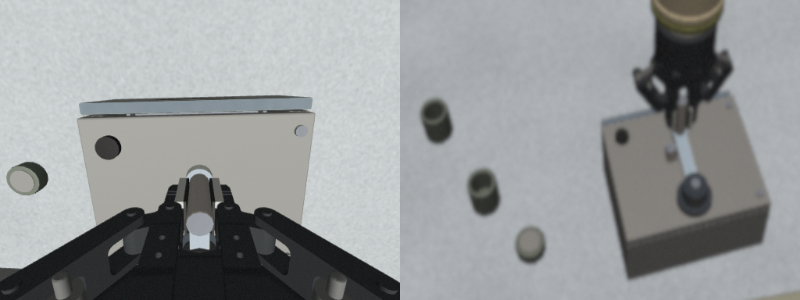

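Run:
```python
from h import *
np.set_printoptions(precision=1,suppress=True)
im=cv2.cvtColor(get_image("wrist"),cv2.COLOR_RGB2GRAY).astype(int)
u=240;print(im[115:160,u])
for v in range(124,152,3):print(v,onz("wrist",u,v,86)[:2],onz("wrist",u,v,90)[:2])
```

```text
[201 200 200 202 202 202 200 201 202 156  88  50  77  81 138 142 141 142
 142 141 141 143 142 140 141 140 141 140 142 159 159 103  73 129 150 163
 168 171 170 171 170 170 170 170 169]
124 [546.7  11.9] [546.6  12.1]
127 [548.6  12. ] [548.4  12.2]
130 [550.5  12.1] [550.3  12.3]
133 [552.4  12.2] [552.1  12.4]
136 [554.3  12.3] [554.   12.5]
139 [556.2  12.4] [555.9  12.5]
142 [558.2  12.5] [557.8  12.6]
145 [560.1  12.6] [559.7  12.7]
148 [562.1  12.6] [561.6  12.8]
151 [564.1  12.7] [563.5  12.9]
```

The panel's outer edge is at x=549.5 and the box front at 561.4. That 12 mm matches the shut geometry, so I'm handing in.

```bash
python3 -c "
from station import *
print(hand_in())"
```

```text
the job is handed in; nothing more can be done
None
```

The job is done and handed in at about 26 s on the clock, well inside the 67 s limit. No verdict was reported.

- **Pot:** I placed the capped pot upright in the drawer, lowered to contact before letting go. The wrist view showed it standing on the tray, clear of the panel and the box. It was not seen again after the drawer shut.
- **Drawer:** I pushed it until the face stopped moving while the force rose to 16 N. A final wrist image put the panel's outer face 12 mm in front of the box, which is the fully shut position.
- **Lever:** I swung it 1.2 rad round to its stop and am still gripping the post with 60 N. The post no longer moved as the side force rose to 14 N, about twice the spring's pull.
- **Other items:** The last scene crop showed both open pots and the loose cap where they stood. The beaker was outside that crop and I did not re-check it, but the arm stayed well above it.

Camera estimates disagreed with each other by 2 to 8 mm, so I used contact and force to settle the final positions. No check failed.

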